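# Clear the clamping fixture and clamp the insulator in it

### The arm

A 6-joint arm with a two-finger parallel gripper is mounted at the origin on the work surface. World frame = base frame: x ahead of the robot, y to its left, z up, the work surface at z = 0. Lengths are in mm, angles in rad, forces in N, time in s.
With the tool pointing down it reaches from about 250 to 800 mm from the base axis. Payload 8.5 kg.
Tool frame: the origin (TCP) lies at the very end of the fingers, on their centre line; the grasp point (between the pads) lies 19 mm behind it; z points along the fingers, y is the line along which they close (so a half turn about z gives the same grasp; the last joint's range is limited). The gripper opens to 85 mm and grips with 20 to 120 N. Pads are 22 mm wide; open, the fingers measure 114 mm over their backs; the gripper's body (76 mm by 85 mm) begins 54 mm behind the grasp point. The pads swing forward as they close: fully open they stand 13 mm farther back than shut.
Start: joints at [1.315, 0.238, -0.013, 1.319, 0, 1.571], TCP at [132.822, 507.875, 231.276] pointing down, gripper open.
Joint ranges: [-2.66, 2.66], [-1.03, 1.9], [-1.14, 1.46], [-1.82, 2.27], [-1.45, 1.34], [-3.14, 3.14]. Speed limits (rad/s): [2.22, 2.22, 2.79, 3.14, 3.14, 3.14].

### API

Orientations are given as a 3x3 rotation matrix whose columns are the frame's x, y, z axes.
In Python, from bench import r, gripper_open, clamp, camera, camera_params, job_done gives the robot as it stands. Calls block until the motion is done:
- r.move_pose(position, orientation): joint-space move of the TCP to a pose.
- r.move_linear(position, feed=150, rotation=None, contact_N=None): straight line of the TCP; rotation=None keeps the orientation; feed is the mean speed in mm/s. With contact_N (N) it stops when the force on the tool has changed by that much, and returns True; else False.
- r.move_j(angles): joint-space move.
- gripper_open() and clamp(squeeze=None): open the fingers fully, or close them until they stop; squeeze is the grip in N (None keeps the last).
- r.sleep(seconds).
- r.ik(position, orientation): joint angles nearest the present ones, or None.
- r.observe(): the state.
- camera(name): name is "scene" or "top"; returns the picture (384x512x3 uint8, red, green, blue); there is no depth.
- camera_params(name): a dict with "K" (3x3 intrinsics, pixels), "origin" and "orientation" of the camera in the world. Camera axes: x right, y up, looking along -z (the intrinsics and any distortion apply to the point x, -y, -z); pixel columns grow to the right and rows downward; lengths in mm; the calibration is good to about 2 mm. A picture is of the moment at which its call begins. camera_params takes no time and is no camera call.
A pose or a line that the arm cannot do raises r.MotionError and nothing moves.
- job_done(): hands the job in; it is judged then, once.
The state is a dict: "time": time; "joint_positions": joint angles; "joint_velocities": joint speeds; "joint_torque": joint torques, N m; "position": TCP position; "orientation": TCP orientation; "contact_force": force on the tool from outside, world axes, zero at the start; "ft_torque": the same for the moment, N m; "opening": finger opening in mm; "finger_force": force on a finger pad.
Only numpy, scipy, OpenCV 4.12 (cv2) and the standard library are available. Lean on these libraries where they do the work, as an engineer would, in place of code of your own. Each camera call takes 0.05 s, during which the arm holds its last target. There are 200 camera calls.

### The job

Put all the loose wood and cardboard offcuts that lie on and in front of the clamping fixture into the open grey bin. Only then turn the black knob counter-clockwise to free the carriage, push the carriage along the bed until the finned insulator is held snug between it and the headstock, and turn the knob clockwise again to clamp the carriage fully tight. Last, swing the steel bar above the insulator by its upright black pin until its end rests in the catch, without knocking the other things on the bench about.

Things in the scene. Friction and masses are not known exactly. Their poses are not given: they have to be found in the camera images.
- fixture: fixed clamping fixture: flat aluminium bed 130 (x) by 460 mm (y), top 16 mm above the table; origin under its centre, y along the bed. From -y to +y: carriage, free bed, V cradle with insulator, grey headstock (80 x 40 mm, 86 mm high, face at y = 185 mm). At y = 115 mm the latch post (x = -53 mm, 107 mm high) and the catch post (x = 53 mm, 132 mm high)
- carriage (a joint): slide of the grey carriage block (80 mm in x, 60 in y, top 86 mm above the table) along the fixture's +y, m: starts at 0 to 0.03; 0.185 when the insulator is held between its rubber nose and the headstock. Needs 2 N when free, up to 8 N while it shoves the insulator; clamped, it holds over 40 N
- carriage_back (a point): centre of the carriage's flat back (-y) face, 76 mm above the table, 10 mm below its top edge: push here along the fixture's +y. The knob (top 121 mm above the table, swept radius 33 mm) stands on the carriage 30 mm ahead of this face, so push with the fingertips only, about 70 mm above the table
- knob (a joint): clamp knob on top of the carriage, rad: 0 = fully tight (hard stop), grows counter-clockwise seen from above to 1.3 = free (hard stop). Past 1.0 it counts as free, below 0.2 as tight; starts at 0 to 0.1. Stays where left; takes about 0.3 N m, most when tightening
- knob_grip (a point): on the knob's axis at the height to grip (113 mm above the table); point x runs along the knob's black wing, which is 66 mm long, 16 mm thick (y) and 26 mm high, from 95 to 121 mm above the table. At knob 0 the wing lies along the fixture's x
- insulator: loose brown finned insulator, 140 mm long along its y axis, fins 80 mm across, bare aluminium ends 48 mm across; origin at its centre, on its axis, 62 mm above the table. Lies in the V cradle, 3 to 9 mm short of the headstock, and slides to it when pushed
- latch (a joint): steel hold-down bar that swings level about an upright post on the fixture's near (-x) side, rad: 0 = closed, bar along the fixture's +x across the insulator with its end in the catch (hard stop); grows counter-clockwise from above; starts at 1.1 to 1.65, bar pointing along +y. Stays where left; about 0.06 N m
- latch_hinge (a point): on the latch's vertical hinge axis, at the underside of the bar, 107 mm above the table
- latch_pin (a point): on the axis of the upright black pin of the bar (round, 16 mm thick, 46 mm high, from 114 to 160 mm above the table), 83 mm from the hinge axis; this point is 137 mm above the table. Pinch it from above or push it
- catch (a point): the catch's mouth, 112 mm above the table, 106 mm from the hinge axis; the bar's end comes in from the +y side
- bin: open grey plastic bin, fixed, 200 (x) x 160 (y) x 90 mm high, walls 5 mm; origin under its centre. Stands to the right or the left of the fixture's front
- offcut_a: loose offcut, solid wood block, 72 x 32 x 28 mm (long axis is its x, width y, height z); origin under its centre, lies on the bed if present. May be absent
- offcut_b: loose offcut, cardboard channel (U section open upward, 6 mm walls), 75 x 34 x 28 mm (long axis is its x, width y, height z); origin under its centre, lies on the bed if present. May be absent
- offcut_c: loose offcut, stepped wood piece (full height over 41 mm at its -x end, 15 mm high over the rest), 74 x 34 x 30 mm (long axis is its x, width y, height z); origin under its centre. May be absent
- offcut_d: loose offcut, cardboard channel (U section open upward, 6 mm walls), 70 x 36 x 28 mm (long axis is its x, width y, height z); origin under its centre. May be absent
- offcut_e: loose offcut, solid wood block, 66 x 36 x 30 mm (long axis is its x, width y, height z); origin under its centre. May be absent
- carton: closed cardboard carton, fixed, 200 x 155 x 85 mm high, on the side where the bin is not; origin under its centre; leave alone
- tape_roll: loose roll of brown tape, ring 90 mm across, 25 mm high, among the offcuts in front of the fixture; leave alone
- screw_jar: loose glass jar with a steel lid, 60 mm across, 85 mm high, standing beyond the left end of the fixture; leave alone
Things that resemble listed ones, but are neither listed nor needed, are in the scene too. What is shaped like the offcut_e but turquoise or yellow is not meant.

How it is judged:
By the outcome, as a careful person would: the job done as asked, in the order asked, and still so for the second after the job is handed in, with the robot touching nothing.
Of offcut_a, offcut_b, offcut_c, offcut_d, offcut_e only 3 to 5 are there at a start; the rules pass over those that are not, and their reading is None.
At some moment in a run one of offcut_c, offcut_d, offcut_e may be knocked a few centimetres aside while the robot is not near it.
Once in a run the grip may slacken for a moment while it holds something.
It also fails if it takes over 210 s, if anything falls off the work surface, if the arm or the gripper's body presses on something with over 40 N, if the wrist force passes 120 N, or if a joint passes its speed limit or range.

## Working session

There is one attempt and no reset: what is moved stays moved. The work goes in short steps, each a Python script; the robot and the scene stay as the last script left them, time stands still between calls to the robot, and variables do not carry over. Pictures are saved under pics/ and viewed, at most 14 in all, crops included, and the job is handed in when it is done.

```bash
mkdir -p pics; ls
python3 - <<'E'
from bench import *
import cv2,numpy as np
for n in("scene","top"):
    im=camera(n); cv2.imwrite(f"pics/{n}0.png",im[:,:,::-1]); 
    p=camera_params(n); print(n,{k:np.round(v,4).tolist() if not isinstance(v,str) else v for k,v in p.items()})
o=r.observe(); print(o['time'],o['position'],o['orientation'],o['opening'])
E
```

```text
pics
scene {'K': [[369.6891, 0.0, 260.6652], [0.0, 369.6891, 189.9334], [0.0, 0.0, 1.0]], 'origin': [1169.8834, 345.9358, 949.8347], 'orientation': [[-0.4455, -0.6632, 0.6015], [0.8953, -0.3319, 0.2972], [0.0026, 0.6709, 0.7416]]}
top {'K': [[350.636, 0.0, 254.6163], [0.0, 350.636, 191.8527], [0.0, 0.0, 1.0]], 'origin': [326.6914, -5.4495, 970.5064], 'orientation': [[-0.0023, 0.9848, -0.1736], [-0.9999, 0.0006, 0.0167], [0.0165, 0.1736, 0.9847]]}
0.1 [132.71596893 507.55950537 230.73498324] [[-9.67475342e-01  2.52965076e-01 -3.63216626e-04]
 [ 2.52965336e-01  9.67474497e-01 -1.27949030e-03]
 [ 2.77364611e-05 -1.32975653e-03 -9.99999115e-01]] 85.60908262497462
```

```bash
cd pics; python3 -c "
import cv2
for n in ('scene','top'):
    i=cv2.imread(n+'0.png'); cv2.imwrite(n+'0b.png',cv2.resize(i,(800,600),interpolation=cv2.INTER_CUBIC))"
```

```text
(no output)
```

View pics/top0b.png

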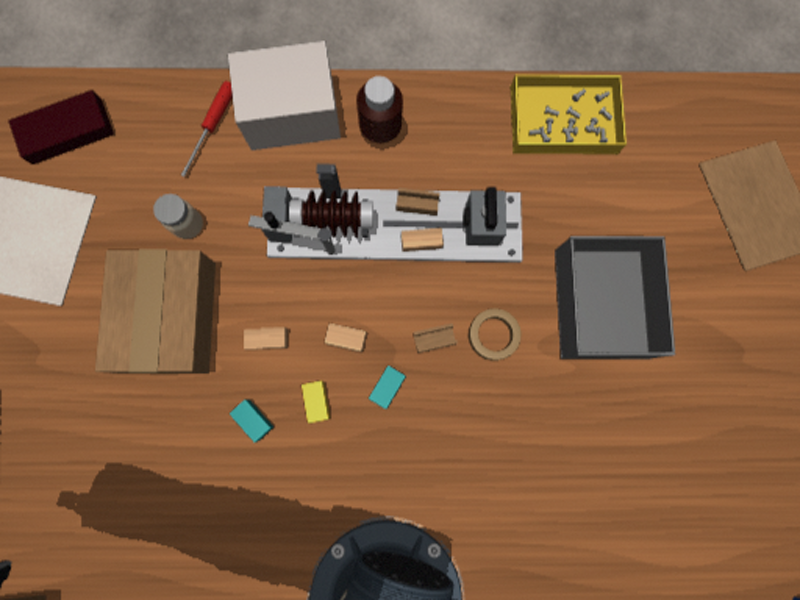

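View pics/scene0b.png

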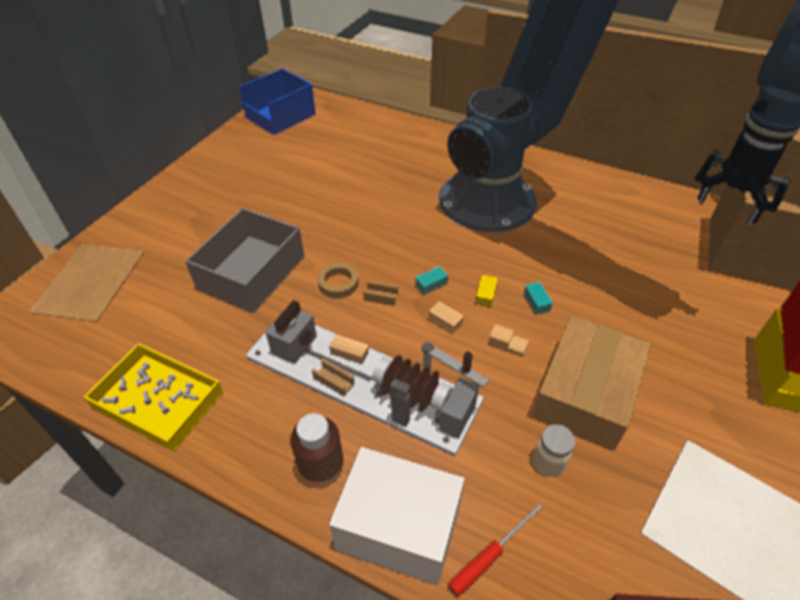

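Top view (800-px scale):
- On the bed: channel b (417,202) and block a (422,239).
- In front: stepped c (265,338), block e (345,337) and channel d (435,339).
- Possible confusions: turquoise (250,420) and (387,387), yellow (315,401), tape (495,334), the flat cardboard sheet (755,205) and the blue bin in the scene view.
- I choose the five natural-coloured pieces. The bin is the grey one at (615,297).

```bash
cat > h.py <<'E'
import numpy as np,cv2
from bench import *
def ray(n,px):
    p=camera_params(n);K=np.array(p["K"]);d=np.linalg.inv(K)@np.array([px[0],px[1],1.])
    return np.array(p["origin"]),np.array(p["orientation"])@(d*[1,-1,-1])
def cast(n,px,z):
    o,d=ray(n,px);return o+d*(z-o[2])/d[2]
def proj(n,P):
    p=camera_params(n);q=np.array(p["orientation"]).T@(np.array(P)-np.array(p["origin"]));q=q*[1,-1,-1]
    q=np.array(p["K"])@q;return q[:2]/q[2]
def rect(n,pts,z):
    P=np.array([cast(n,q,z)[:2] for q in pts],np.float32);c,(w,h),a=cv2.minAreaRect(P)
    if w<h:w,h,a=h,w,a+90
    return np.array(c),(w,h),np.deg2rad((a+90)%180-90)
E
python3 - <<'E'
from h import *
im=cv2.cvtColor(cv2.imread('pics/top0.png'),cv2.COLOR_BGR2HSV)
H,S,V=cv2.split(im)
s=1.5625
for n,(x,y) in dict(table=(300,300),a=(422,239),b=(417,202),bedge=(417,210),c=(255,338),c2=(278,338),e=(345,337),d=(435,340),dw=(435,346),bed=(300,190),tape=(480,350),bin=(610,300)).items(): print(n,im[int(y/s),int(x/s)])
bed=((S<40)&(V>120)).astype('uint8'); bed[:, :160]=0;bed[:115]=0;bed[170:]=0;bed[:,345:]=0
pts=cv2.findNonZero(bed)[:,0]; print('bed',pts.min(0),pts.max(0),rect('top',pts,16))
wood=((H<20)&(V>185)&(S<150)).astype('uint8')
nn,l,st,c=cv2.connectedComponentsWithStats(wood)
for i in range(1,nn):
    if st[i,4]>60: ys,xs=np.where(l==i);print(c[i]*s,st[i,4],rect('top',np.c_[xs,ys],29))
crop=cv2.imread('pics/top0.png')[110:270,145:345];cv2.imwrite('pics/crop0.png',cv2.resize(crop,(740,592),interpolation=cv2.INTER_CUBIC))
E
```

```text
table [ 12 151 150]
a [ 15 112 205]
b [ 15 119 144]
bedge [ 16 121  55]
c [ 14 110 208]
c2 [ 15 111 209]
e [ 14 111 207]
d [ 14 116 147]
dw [ 15 120 145]
bed [ 13  10 185]
tape [ 17  98 169]
bin [ 30   2 111]Traceback (most recent call last):
  File "<stdin>", line 7, in <module>
  File "h.py", line 12, in rect
    P=np.array([cast(n,q,z)[:2] for q in pts],np.float32);c,(w,h),a=cv2.minAreaRect(P)
                ~~~~^^^^^^^
  File "h.py", line 7, in cast
    o,d=ray(n,px);return o+d*(z-o[2])/d[2]
        ~~~^^^^^^
  File "h.py", line 4, in ray
    p=camera_params(n);K=np.array(p["K"]);d=np.linalg.inv(K)@np.array([px[0],px[1],1.])
ValueError: time passes only in moves, steps and waits
```

```bash
sed -i '2a import functools\n_P={n:camera_params(n) for n in ("top","scene")}' h.py; sed -i 's/p=camera_params(n)/p=_P[n]/' h.py
cat > /tmp/a.py <<'E'
from h import *
im=cv2.cvtColor(cv2.imread('pics/top0.png'),cv2.COLOR_BGR2HSV)
H,S,V=cv2.split(im)
s=1.5625
bed=((S<40)&(V>120)).astype('uint8'); bed[:, :160]=0;bed[:115]=0;bed[170:]=0;bed[:,345:]=0
pts=cv2.findNonZero(bed)[:,0]; print('bed',pts.min(0),pts.max(0),rect('top',pts,16))
lo=((H<22)&(S<132)&(S>70)).astype('uint8'); lo=cv2.morphologyEx(lo,cv2.MORPH_OPEN,np.ones((2,2)))
nn,l,st,c=cv2.connectedComponentsWithStats(lo)
for i in range(1,nn):
    if 60<st[i,4]<3000 and 110<c[i][1]<270: ys,xs=np.where(l==i);print(c[i],c[i]*s,st[i,4],rect('top',np.c_[xs,ys],29),rect('top',np.c_[xs,ys],45)[0], V[l==i].mean())
crop=cv2.imread('pics/top0.png')[110:270,145:345];cv2.imwrite('pics/crop0.png',cv2.resize(crop,(740,592),interpolation=cv2.INTER_CUBIC))
cv2.imwrite('pics/m.png',lo*255)
E
python3 /tmp/a.py
```

```text
bed [160 120] [333 166] (array([6.35799377e+02, 1.84097290e-01]), (491.002197265625, 130.0880889892578), np.float64(1.554321080185285))
[268.02368421 129.37631579] [418.78700658 202.15049342] 380 (array([673.20751953, -59.45454025]), (73.06660461425781, 46.58735656738281), np.float64(1.4442338570466249)) [667.31884766 -58.53676987] 111.93157894736842
[270.89457831 153.85843373] [423.27277861 240.40380271] 332 (array([599.8260498 , -66.75086975]), (72.30304718017578, 36.93373107910156), np.float64(-1.4670279859746675)) [595.18444824 -65.70910645] 177.3132530120482
[317.43410853 214.54651163] [495.99079457 335.22892442] 516 (array([ 430.93740845, -191.39622498]), (89.748779296875, 86.92323303222656), np.float64(-0.7978166167185423)) [ 429.16589355 -188.23626709] 146.29651162790697
[221.71225071 216.5954416 ] [346.42539174 338.43037749] 351 (array([425.06820679,  67.17404175]), (67.47640228271484, 37.63251495361328), np.float64(1.3461585556886584)) [423.39633179  65.93989563] 187.56125356125355
[278.81088825 217.10028653] [435.64201289 339.21919771] 349 (array([424.00387573, -87.32540131]), (70.31098175048828, 37.21278762817383), np.float64(-1.343903241074768)) [422.35012817 -85.93399048] 135.5214899713467
[170.60752688 217.27150538] [266.57426075 339.48672715] 372 (array([423.88525391, 204.33128357]), (72.69941711425781, 36.341346740722656), np.float64(-1.508959024574288)) [422.23355103 200.76626587] 182.44086021505376
```

View pics/crop0.png

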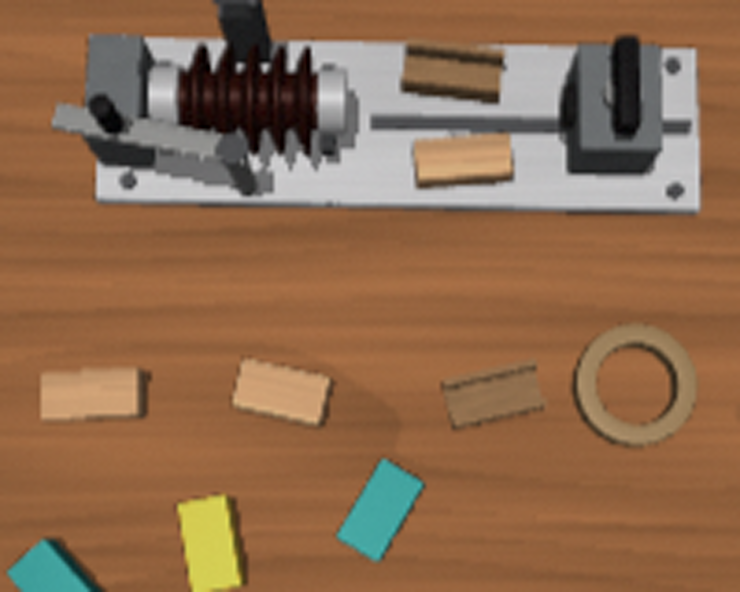

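The crop confirms the choice: a (462,160), b (452,72), c (92,393), e (282,390), d (493,395), all natural-coloured. The tape is at (635,383) and the carriage with its wing at (625,85). Next I compute the fixture and bin poses and the mid-height centres.

```bash
cat >> h.py <<'E'
def detect(im=None):
    if im is None: im=camera("top")
    H,S,V=cv2.split(cv2.cvtColor(np.ascontiguousarray(im),cv2.COLOR_RGB2HSV))
    lo=((H<22)&(S<132)&(S>70)).astype('uint8'); lo=cv2.morphologyEx(lo,cv2.MORPH_OPEN,np.ones((2,2)))
    nn,l,st,c=cv2.connectedComponentsWithStats(lo);out=[]
    for i in range(1,nn):
        if 150<st[i,4]<480 and 115<c[i][1]<250 and 140<c[i][0]<345:
            ys,xs=np.where(l==i);p=np.c_[xs,ys];R=rect('top',p,15)
            on=R[0][0]>540
            if on:R=rect('top',p,30)
            m=np.mean([cast('top',q,30 if on else 15)[:2] for q in p],0)
            out.append(dict(c=R[0],m=m,size=R[1],yaw=R[2],V=V[l==i].mean(),on=on))
    return out
E
python3 - <<'E'
from h import *
im=cv2.imread('pics/top0.png')[:,:,::-1]
for d in detect(im): print({k:np.round(v,2) for k,v in d.items()})
H,S,V=cv2.split(cv2.cvtColor(np.ascontiguousarray(im),cv2.COLOR_RGB2HSV))
c=[(92,36),(696,47),(698,207),(97,199)]
P=[cast('top',np.array(q)/3.7+[145,110],16)[:2] for q in c]
print('bedcorners',np.round(P,1),'centre',np.mean(P,0), [np.linalg.norm(P[i]-P[i-1]) for i in range(4)])
print('axis yaw',[np.arctan2(*(P[i]-P[j])[::-1]) for i,j in((0,1),(3,2))])
w=((V<45)).astype('uint8');w[:118]=0;w[148:]=0;w[:,:308]=0;w[:,320:]=0
ys,xs=np.where(w);print('wing',rect('top',np.c_[xs,ys],121),len(xs))
B=[cast('top',np.array(q)/1.5625,90)[:2] for q in[(573,238),(664,236),(672,357),(560,359)]]
print('bin',np.round(B,1),np.mean(B,0),[np.linalg.norm(B[i]-B[i-1]) for i in range(4)])
big=cv2.resize(np.ascontiguousarray(im[:,:,::-1])[112:172,155:345],(798,252),interpolation=cv2.INTER_CUBIC)
bb=cv2.resize(np.ascontiguousarray(im[:,:,::-1])[140:240,340:450],(374,340),interpolation=cv2.INTER_CUBIC)
o=np.zeros((600,800,3),'uint8');o[:252,:798]=big;o[256:596,:374]=bb
sc=cv2.imread('pics/scene0.png')[195:295,155:320];o[256:498,380:780]=cv2.resize(sc,(400,242),interpolation=cv2.INTER_CUBIC)
cv2.imwrite('pics/crop1.png',o)
E
```

```text
Traceback (most recent call last):
numpy._core._exceptions._UFuncOutputCastingError: Cannot cast ufunc 'multiply' output from dtype('float64') to dtype('bool') with casting rule 'same_kind'

During handling of the above exception, another exception occurred:

Traceback (most recent call last):
numpy._core._exceptions._UFuncOutputCastingError: Cannot cast ufunc 'multiply' output from dtype('float64') to dtype('bool') with casting rule 'same_kind'
```

```bash
sed -i 's/on=on))/on=float(on)))/' h.py
cat > /tmp/b.py <<'E'
from h import *
im=cv2.imread('pics/top0.png')[:,:,::-1]
for d in detect(im): print({k:np.round(v,2).tolist() for k,v in d.items()})
H,S,V=cv2.split(cv2.cvtColor(np.ascontiguousarray(im),cv2.COLOR_RGB2HSV))
c=[(92,36),(696,47),(698,207),(97,199)]
P=[cast('top',np.array(q)/3.7+[145,110],16)[:2] for q in c]
print('bedcorners',np.round(P,1).tolist(),'centre',np.mean(P,0), [np.linalg.norm(P[i]-P[i-1]).round(1) for i in range(4)])
print('axis yaw',[np.arctan2(*(P[i]-P[j])[::-1]) for i,j in((0,1),(3,2))])
w=((V<45)).astype('uint8');w[:118]=0;w[148:]=0;w[:,:308]=0;w[:,320:]=0
ys,xs=np.where(w);print('wing',rect('top',np.c_[xs,ys],121),len(xs))
B=[cast('top',np.array(q)/1.5625,90)[:2] for q in[(573,238),(664,236),(672,357),(560,359)]]
print('bin',np.round(B,1).tolist(),np.mean(B,0),[np.linalg.norm(B[i]-B[i-1]).round(1) for i in range(4)])
g=np.ascontiguousarray(im[:,:,::-1])
o=np.zeros((600,800,3),'uint8');o[:252,:798]=cv2.resize(g[112:172,155:345],(798,252),interpolation=cv2.INTER_CUBIC)
o[256:596,:374]=cv2.resize(g[140:240,340:450],(374,340),interpolation=cv2.INTER_CUBIC)
sc=cv2.imread('pics/scene0.png')[195:295,155:320];o[256:498,380:780]=cv2.resize(sc,(400,242),interpolation=cv2.INTER_CUBIC)
cv2.imwrite('pics/crop1.png',o)
E
python3 /tmp/b.py
```

```text
{'c': [672.84, -59.4], 'm': [671.1, -59.53], 'size': [72.99, 46.54], 'yaw': 1.44, 'V': 111.93, 'on': 1.0}
{'c': [599.54, -66.69], 'm': [599.79, -66.89], 'size': [72.23, 36.89], 'yaw': -1.47, 'V': 177.31, 'on': 1.0}
{'c': [426.53, 68.25], 'm': [426.56, 68.35], 'size': [68.48, 38.19], 'yaw': 1.35, 'V': 187.56, 'on': 0.0}
{'c': [425.45, -88.54], 'm': [425.08, -87.69], 'size': [71.36, 37.77], 'yaw': -1.34, 'V': 135.52, 'on': 0.0}
{'c': [425.33, 207.45], 'm': [424.79, 207.2], 'size': [73.78, 36.88], 'yaw': -1.51, 'V': 182.44, 'on': 0.0}
bedcorners [[704.0, 220.0], [697.0, -247.8], [569.1, -244.0], [574.4, 211.2]] centre [636.14577899 -15.16689678] [np.float64(129.9), np.float64(467.9), np.float64(128.0), np.float64(455.2)]
axis yaw [np.float64(1.5557759836664955), np.float64(1.5590179042746086)]
wing (array([ 628.80847168, -169.9206543 ]), (69.60543823242188, 17.917236328125), np.float64(-0.03329683731898819)) 185
bin [[587.1, -313.9], [591.0, -467.9], [388.3, -463.2], [385.3, -281.2]] [ 487.92971989 -381.57177847] [np.float64(204.5), np.float64(154.0), np.float64(202.8), np.float64(182.1)]
```

View pics/crop1.png

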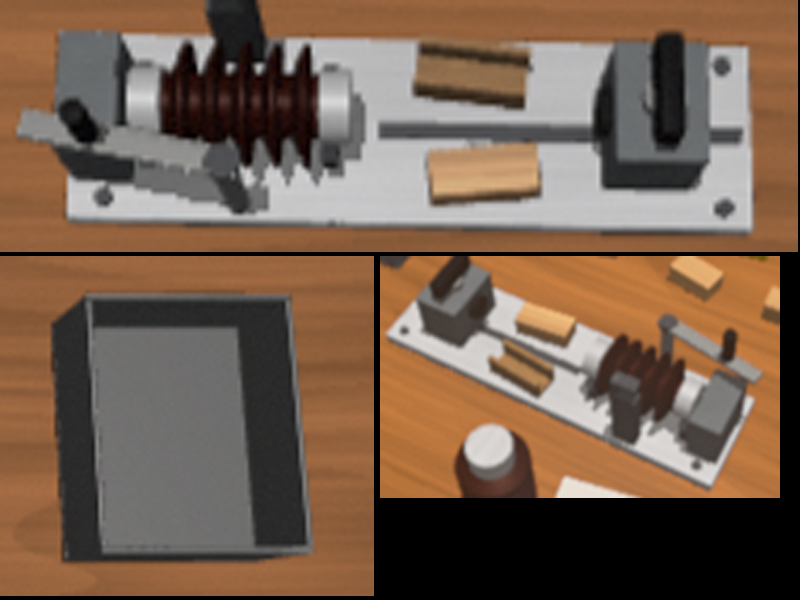

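Run:
```python
from h import *
f=lambda q,z,s=4.2,o=(155,112):cast('top',np.array(q)/s+o,z)[:2]
TR,BR,BL=f((749,47),16),f((750,228),16),f((67,217.5),16)
print(TR,BR,BL,np.linalg.norm(TR-BR),np.linalg.norm(BL-BR),'c',(TR+BL)/2,'yaw',np.arctan2(*(BL-BR)[::-1])-np.pi/2)
h1,h2,h3=f((722,66),16),f((724,208),16),f((104,197),16)
print('holes',h1,h2,h3,'c',(h1+h3)/2,'yaw',np.arctan2(*(h3-h2)[::-1])-np.pi/2)
g=lambda q,z:f((q[0],q[1]-256),z,3.4,(340,140))
B=[g(q,90) for q in[(88,297),(290,297),(311,549),(101,552)]]
print('bin',np.round(B,1).tolist(),np.mean(B,0),[np.linalg.norm(B[i]-B[i-1]).round(1) for i in range(4)])
print('latch hinge ',f((220,155),114),'pin top',f((72,107),160),'headstock top corners',f((62,33),86),f((133,40),86),'carriage top',[f(q,86).round(1).tolist() for q in((618,43),(709,46),(706,160),(622,160))])
```

```text
[ 695.54142856 -248.39930822] [ 568.09944483 -243.78807046] [574.43748927 211.88997833] 127.5253807228439 455.7221247196755 c [634.98945891 -18.25466495] yaw -0.013908143646747861
holes [ 681.82364096 -229.32821073] [ 581.86840978 -226.85146691] [588.56588123 187.8596247 ] c [635.1947611  -20.73429302] yaw -0.016148324489116295
bin [[587.8, -311.8], [588.2, -468.6], [394.1, -467.3], [392.0, -310.2]] [ 490.54977232 -389.4571496 ] [np.float64(195.8), np.float64(156.8), np.float64(194.2), np.float64(157.2)]
latch hinge  [587.95104811  99.29350498] pin top [602.19833403 178.78812246] headstock top corners [676.0119003 203.7546652] [671.55322985 159.00781323] carriage top [[670.8, -147.4], [669.1, -205.1], [594.1, -200.5], [593.9, -147.9]]
```

```bash
cat >> h.py <<'E'
BIN=np.array([490.5,-389.5])
def Rd(th): # tool down, closing direction at angle th
    y=np.array([np.cos(th),np.sin(th),0]);z=np.array([0,0,-1.]);return np.c_[np.cross(y,z),y,z]
def best(p,th):
    q0=np.array(r.observe()["joint_positions"]);c=[]
    for t in(th,th+np.pi):
        q=r.ik(np.array(p,float),Rd(t))
        if q is not None:c.append((np.abs(np.array(q)-q0).max(),t))
    return Rd(min(c)[1])
def pick(target,drop,off=0,shift=(0,0),cls=None):
    """target approx xy; off along long axis toward -y end"""
    D=detect();D=[d for d in D if (cls is None or (d['V']>160)==(cls=='wood'))]
    d=min(D,key=lambda d:np.linalg.norm(d['c']-target));yaw=d['yaw'];c=d['c']
    print('see',c.round(1),d['m'].round(1),np.round(d['size'],1),round(yaw,2),round(d['V']))
    if np.linalg.norm(c-target)>70: print('far off');return False
    u=np.array([np.cos(yaw),np.sin(yaw)]);u=-u if u[1]>0 else u
    p=c+off*u+shift;zb=(16 if d['on'] else 0)
    R=best([*p,150],yaw+np.pi/2)
    r.move_pose([*p,150],R);gripper_open()
    hit=r.move_linear([*p,zb+2.5],feed=120,contact_N=12)
    print('contact',hit,np.round(r.observe()['position'],1))
    if hit: r.move_linear([*p,150]);return False
    clamp(50);o=r.observe();print('open',round(o['opening'],1),'F',np.round(o['finger_force'],1))
    r.move_linear([*p,150],feed=200);print('lift open',round(r.observe()['opening'],1))
    lane=[515,min(p[1],-60),150];r.move_linear(lane,feed=250)
    clamp(50);print('lane open',round(r.observe()['opening'],1))
    b=BIN+drop;r.move_linear([*b,150],feed=250)
    o=r.observe();print('bin open',round(o['opening'],1))
    r.move_linear([*b,75],feed=200,contact_N=20);gripper_open();r.move_linear([*b,150],feed=250)
    print('t',round(r.observe()['time'],1));return o['opening']>20
E
python3 - <<'E'
from h import *
pick(np.array([425.5,-88.5]),(-25,28),cls='card')
im=camera('top');cv2.imwrite('pics/t1.png',cv2.resize(im[:,:,::-1],(800,600)))
E
```

```text
see [425.4 -88. ] [425.3 -87.8] [71.2 37.8] -1.35 135
contact False [425.8 -88.1   3. ]
open 35.2 F 50.3
lift open 35.4
lane open 35.3
bin open 35.3
t 9.0
```

View pics/t1.png

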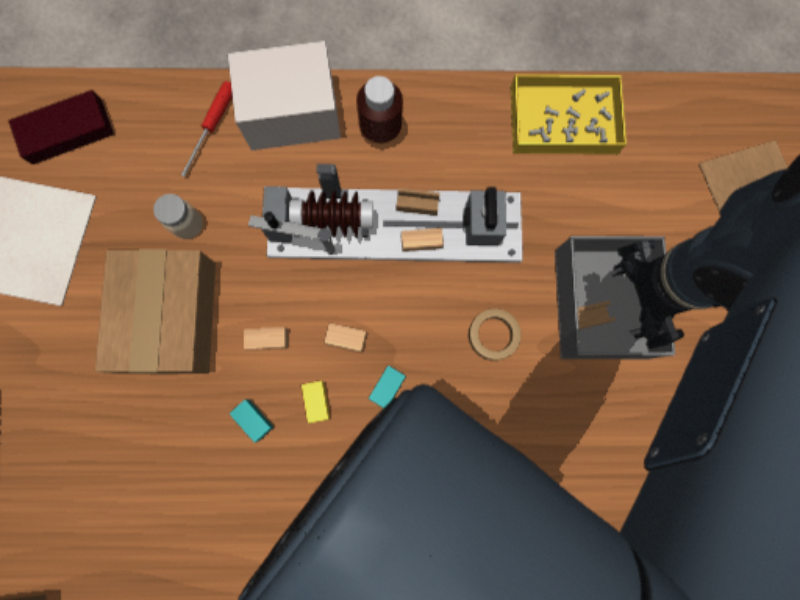

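The picture shows d in the bin at (595,314), with everything else undisturbed. Next are e and c.

Run:
```python
from h import *
ok=pick(np.array([426.5,68]),(-25,-28),cls='wood')
if ok: pick(np.array([425.5,207]),(25,28),off=11,cls='wood')
```

```text
see [426.7  68.3] [426.6  68.3] [68.5 38.4] 1.34 204
contact False [427.1  68.3   3. ]
open 35.2 F 50.2
lift open 35.2
lane open 35.4
bin open 35.2
t 17.8
see [425.3 207.5] [424.8 207.2] [73.8 36.9] -1.51 199
contact False [426.4 196.6   3. ]
open 33.2 F 49.4
lift open 33.3
lane open 33.5
bin open 33.2
t 27.5
```

Run:
```python
from h import *
ok=pick(np.array([672,-59.5]),(25,-28),shift=(5,0),cls='card')
if ok: pick(np.array([599.6,-66.8]),(0,0),cls='wood')
for n in('top','scene'):
    im=camera(n)[:,:,::-1];cv2.imwrite(f'pics/{n}2.png',im)
    cv2.imwrite(f'pics/{n}2b.png',cv2.resize(im,(800,600),interpolation=cv2.INTER_CUBIC))
```

```text
see [672.6 -59.4] [671.1 -59.3] [73.  46.6] 1.45 129
contact False [678.3 -59.4  19.4]
open 33.1 F 51.3
lift open 32.9
lane open 33.1
bin open 32.9
t 35.7
see [599.5 -66.7] [599.8 -66.9] [72.2 36.9] -1.47 194
contact False [600.1 -66.7  19.2]
open 31.1 F 50.8
lift open 31.3
lane open 31.0
bin open 31.2
t 43.6
```

View pics/top2b.png

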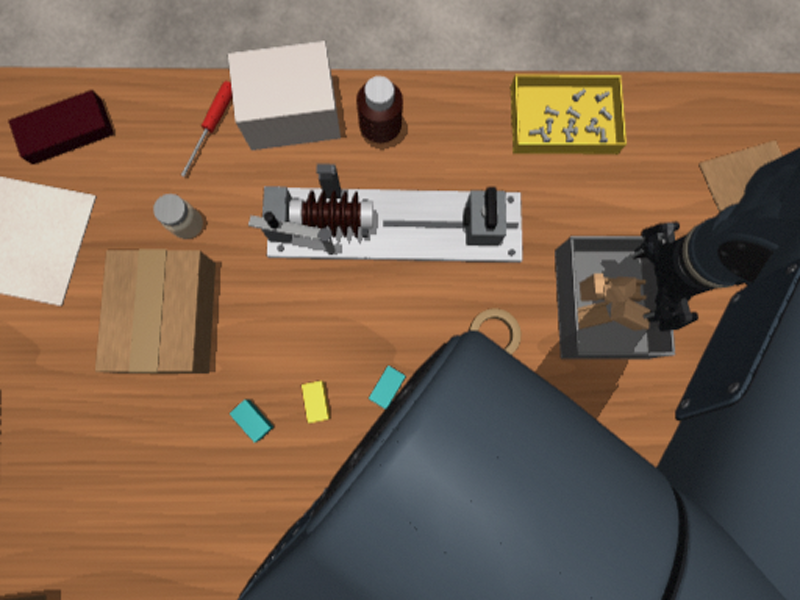

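View pics/scene2b.png

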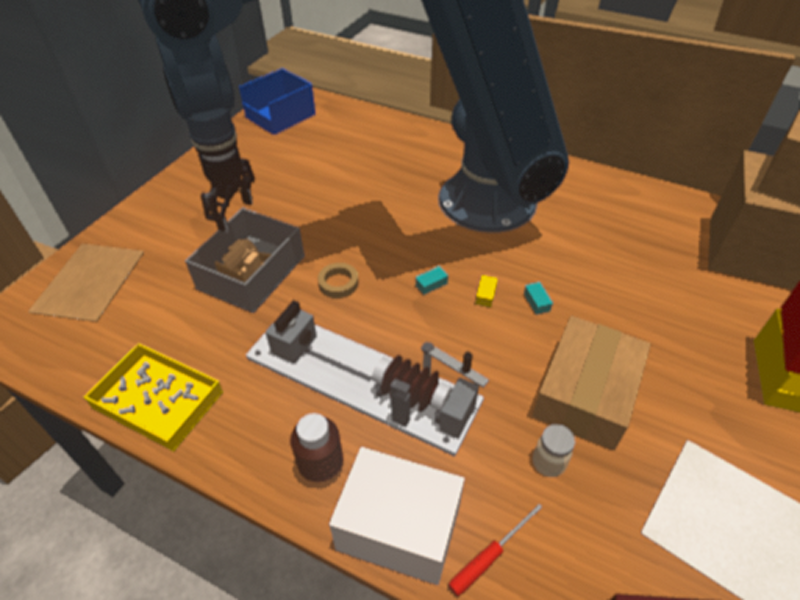

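Both pictures show all five offcuts in the bin (top 615,300), a clear bed, and the decoys and tape in place. Next I measure the knob.

Run:
```python
from h import *
im=cv2.cvtColor(cv2.imread('pics/top2.png'),cv2.COLOR_BGR2HSV);V=im[:,:,2]
print(V[118:150,300:326][::3])
for t in(40,50,60):
    w=(V<t).astype('uint8');w[:118]=0;w[148:]=0;w[:,:309]=0;w[:,320:]=0
    ys,xs=np.where(w)
    for z in(108,121):print(t,z,rect('top',np.c_[xs,ys],z),np.mean([cast('top',q,z)[:2] for q in np.c_[xs,ys]],0))
for th in(np.pi/2-.015,-np.pi/2-.015):
    for d in(0,.7,1.4):
        q=r.ik(np.array([632.5,-174,97.]),Rd(th+d)); print(th,d,None if q is None else np.round(q,2))
```

```text
[[165 164 163 164 164 162 162 161 162 161 162 162 164 163 162 163 162 163
  162 162 163 162 164 163 163 163]
 [160 135 138 138 138 137 137 138 129 147 131  55  29  33  28  29  29  66
  143 149 149 140 160 162 167 169]
 [136 100 122 122 123 122 121 121 122 122  51  14  24  30  29  26  28  45
  113 120 120 120 121 134 203 207]
 [ 59  92 122 123 123 122 121 122 121 120  49  14  25  32  29  31  27  43
  115 122 121 121 122 145 149  95]
 [ 48  77 118 122 120 121 122 122 120 120  50  11  22  34  33  27  24  27
  114 121 120 121 124 131 203 197]
 [ 36  79 120 121 122 123 122 121 116 145  85  25  23  35  33  30  29  25
  119 122 121 121 124 126 203 209]
 [ 30  74 120 123 122 124 123 120  83 144  91  28  21  38  35  34  30  25
  119 122 121 120 123 131 204 209]
 [ 34  71 119 122 123 123 123 124 119  95  48  16  20  34  33  31  27  26
   87 118 124 124 123 126 205 212]
 [ 33  70 118 123 124 122 123 124 124 121  58  15  19  38  35  35  31  31
   87 119 121 120 121 114 144 150]
 [ 49  70 118 124 124 122 123 122 124 124  92  32  11   6  13   7  18 100
  119 120 122 122 123 124  91  84]
 [ 49  67 
[... 669 characters left out ...]
8819)) [ 628.8613896  -170.87323187]
60 108 (array([ 633.38543701, -172.43121338]), (70.7636489868164, 18.2009220123291), np.float64(-0.033298834689805754)) [ 632.85155243 -172.92254109]
60 121 (array([ 628.76281738, -169.91445923]), (69.697021484375, 17.92658042907715), np.float64(-0.03329683731898819)) [ 628.23699851 -170.39832845]
1.5557963267948967 0 [-0.27  0.53  0.08  1.13  0.   -0.25]
1.5557963267948967 0.7 [-0.27  0.53  0.08  1.13  0.   -0.95]
1.5557963267948967 1.4 [-0.27  0.53  0.08  1.13  0.   -1.65]
-1.5857963267948965 0 [-0.27  0.53  0.08  1.13  0.    2.89]
-1.5857963267948965 0.7 [-0.27  0.53  0.08  1.13  0.    2.19]
-1.5857963267948965 1.4 [-0.27  0.53  0.08  1.13  0.    1.49]
```

```bash
cat > /tmp/k.py <<'E'
from h import *
p=np.array([632.7,-173.3]);th=np.pi/2-.02
r.move_pose([*BIN,190],Rd(th));r.move_pose([*p,170],Rd(th))
print('c',r.move_linear([*p,96],feed=100,contact_N=10))
clamp(30);o=r.observe();print(o['opening'],np.round(o['contact_force'],1),np.round(o['position'],1))
clamp(90);o=r.observe();print(o['opening'],np.round(o['contact_force'],1))
q=np.array(o['joint_positions'])
for a in np.arange(.1,1.36,.1):
    qq=q.copy();qq[5]-=a;r.move_j(qq);o=r.observe()
    print(round(a,2),np.round(o['contact_force'],1),np.round(o['ft_torque'],2),round(o['opening'],1))
    if abs(o['ft_torque'][2])>1.0 and a>.9:break
gripper_open();r.move_linear([*p,170],feed=200)
im=camera('top')[:,:,::-1];cv2.imwrite('pics/top3.png',im)
print(r.observe()['time'])
E
python3 /tmp/k.py
```

```text
c False
15.302780833129056 [-0.2  1.   5.3] [ 633.1 -173.3   96.9]
14.353601406406542 [-0.3  0.6  6.7]
0.1 [-0.8  0.2  0.9] [-0.1   0.04  0.05] 13.9
0.2 [0.  0.1 0.6] [-0.06  0.02  0.09] 14.4
0.3 [ 1.  -1.2  0.3] [-0.26  0.    0.15] 14.5
0.4 [ 0.  -1.8  0.6] [-0.36 -0.    0.11] 13.9
0.5 [ 0.7 -2.3  0.8] [-0.43 -0.04  0.08] 14.0
0.6 [ 1.  -2.2  1. ] [-0.42 -0.1   0.15] 13.9
0.7 [-0.1 -1.9  1.2] [-0.44 -0.2   0.18] 14.2
0.8 [ 1.8 -2.4  0.5] [-0.42 -0.29  0.08] 14.3
0.9 [ 2.4 -1.8 -0.8] [-0.42 -0.43  0.09] 14.1
1.0 [ 2.5 -1.3  0.4] [-0.42 -0.59  0.04] 14.0
1.1 [ 3.5 -2.2 -0.5] [-0.39 -0.73  0.09] 14.2
1.2 [ 5.3 -2.7 -1.9] [-0.43 -1.    0.06] 14.5
1.3 [ 5.6 -2.6 -1.1] [-0.41 -1.01  0.07] 14.2
52.3083
```

```bash
cat > /tmp/p.py <<'E'
from h import *
a=np.deg2rad(15);y=np.array([np.cos(-.015),np.sin(-.015),0]);f=np.array([.015,1,0])
z=f*np.sin(a)+np.array([0,0,-np.cos(a)]);z-=y*(y@z);z/=np.linalg.norm(z);R=np.c_[np.cross(y,z),y,z]
X=lambda yy:635+.015*(yy+19)+8
clamp(30)
best_q=[(np.abs(np.array(q)-r.observe()['joint_positions']).max(),s) for s in(1,-1) for q in[r.ik(np.array([X(-250),-250,170.]),np.c_[s*R[:,0],s*R[:,1],R[:,2]])] if q is not None]
s=min(best_q)[1];R=np.c_[s*R[:,0],s*R[:,1],R[:,2]]
r.move_pose([X(-250),-250,170],R)
cv2.imwrite('pics/top3.png',camera('top')[:,:,::-1]);sc=camera('scene')[:,:,::-1];cv2.imwrite('pics/scene3.png',sc)
o=np.zeros((500,780,3),'uint8');o[:,:390]=cv2.resize(cv2.imread('pics/top3.png')[105:185,285:347],(390,500));o[:,390:]=cv2.resize(sc[180:260,150:212],(390,500))
cv2.imwrite('pics/c3.png',o)
print(r.move_linear([X(-250),-250,69],feed=120,contact_N=10),np.round(r.observe()['position'],1),r.observe()['opening'])
E
python3 /tmp/p.py
```

```text
False [ 640.  -250.1   69.9] 0.021862413809324025
```

View pics/c3.png

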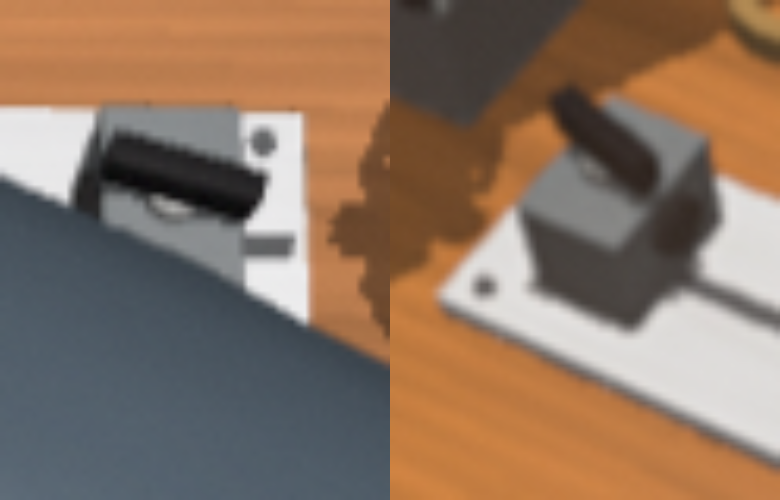

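The close-up shows the wing turned counter-clockwise about 1.3 rad (left tile, 105,160 to 265,200), with its rear end overhanging the back face on the -x side. I push tilted back and offset to +x.

```bash
cat > /tmp/p2.py <<'E'
from h import *
X=lambda yy:635+.015*(yy+19)+12
Y=-250
r.move_linear([X(Y),Y,69],feed=60)
f0=r.observe()['contact_force'][1]
Y=-222
while Y<10:
    hit=r.move_linear([X(Y),Y,69],feed=45,contact_N=22)
    o=r.observe();print(Y,hit,np.round(o['position'],1),np.round(o['contact_force'],1))
    if hit or abs(o['contact_force'][1]-f0)>18:break
    Y+=12
print(o['time'])
E
python3 /tmp/p2.py
```

```text
-222 False [ 644.  -222.    69.1] [ 0.5  0.9 -0.3]
-210 False [ 644.1 -209.6   69.1] [-0.4 -0.5  0.1]
-198 False [ 644.3 -197.4   69. ] [-0.3 -0.4  0.5]
-186 False [ 644.5 -185.4   69. ] [ 0.  -0.1  0.2]
-174 False [ 644.7 -173.4   69. ] [ 0.8 -0.1  1. ]
-162 False [ 644.9 -161.4   69.1] [-1.  -0.1 -0.3]
-150 False [ 645.  -149.5   69. ] [ 0.3  0.1 -0.2]
-138 False [ 645.2 -137.5   69. ] [0.7 0.9 0.7]
-126 False [ 645.4 -125.4   69. ] [-0.6  0.8  0.8]
-114 False [ 645.6 -113.4   69.1] [-0.2  0.3 -0.4]
-102 False [ 645.7 -101.4   69. ] [-0.4 -0.3 -0.4]
-90 False [645.9 -89.5  69.1] [0.2 1.4 0.1]
-78 False [646.1 -77.4  69. ] [-0.2 -0.6 -0.1]
-66 False [646.3 -65.4  69. ] [-0.4  0.1  0.2]
-54 False [646.5 -53.5  69. ] [ 0.7 -0.7 -1. ]
-42 True [646.7 -49.3  68.8] [-0.1 -7.4  2.7]
61.8333
```

```bash
cat > /tmp/p3.py <<'E'
from h import *
p=r.observe()['position']
for y in(-46,-40):
    hit=r.move_linear([p[0],y,69],feed=20,contact_N=25);o=r.observe();print(hit,np.round(o['position'],1),np.round(o['contact_force'],1))
    if hit:break
r.move_linear([p[0]-2,-85,69],feed=120);r.move_linear([p[0]-2,-110,180],feed=150)
r.move_j([-.9]+list(r.observe()['joint_positions'][1:]))
t=camera('top')[:,:,::-1];sc=camera('scene')[:,:,::-1];cv2.imwrite('pics/top4.png',t);cv2.imwrite('pics/scene4.png',sc)
o=np.zeros((600,800,3),'uint8');o[:300,:]=cv2.resize(t[105:180,150:350],(800,300),interpolation=cv2.INTER_CUBIC);o[300:,:520]=cv2.resize(sc[190:295,150:332],(520,300),interpolation=cv2.INTER_CUBIC)
cv2.imwrite('pics/c4.png',o)
E
python3 /tmp/p3.py
```

```text
False [646.7 -49.   69. ] [ -2.3 -15.8   1.7]
True [646.7 -49.4  68.8] [-1.  -5.7  4.2]
```

View pics/c4.png

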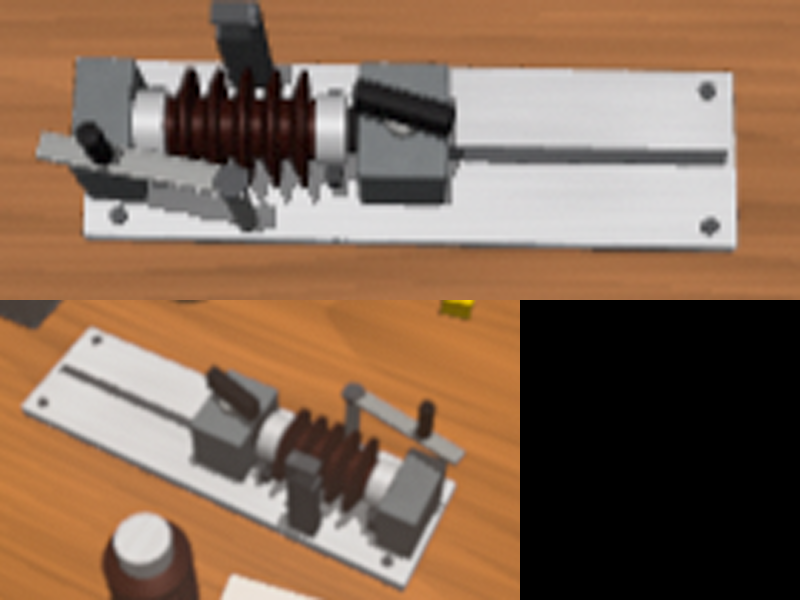

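The picture shows the insulator held between nose and headstock, with no gap (345,120 / 135,120). The wing runs from (360,95) to (455,115). Next I tighten.

```bash
cat > /tmp/k2.py <<'E'
from h import *
V=cv2.cvtColor(cv2.imread('pics/top4.png'),cv2.COLOR_BGR2HSV)[:,:,2]
w=(V<50).astype('uint8');w[:120]=0;w[140:]=0;w[:,:236]=0;w[:,266:]=0
nn,l,st,c=cv2.connectedComponentsWithStats(w);i=1+np.argmax(st[1:,4]);ys,xs=np.where(l==i)
R0=rect('top',np.c_[xs,ys],108);print(R0,st[i])
c0,sz,yaw=R0
q=r.observe()
if not(60<sz[0]<80 and 14<sz[1]<28 and abs(c0[0]-635)<6): raise SystemExit('check')
p=c0;wing=yaw if yaw>0 else yaw+np.pi
th=wing+np.pi/2   # finger closing dir; q6 must have room for -1.4 turn
for t in(th,th-np.pi):
    print(t,[np.round(r.ik(np.array([*p,97.]),Rd(t-d)),2)[5] for d in(0,1.0,1.45) if r.ik(np.array([*p,97.]),Rd(t-d)) is not None])
E
python3 /tmp/k2.py
```

```text
(array([627.94720459,  -7.07563019]), (65.55065155029297, 38.42485809326172), np.float64(1.3177929606021155)) [237 125  27  15 208]check
```

```bash
cat > /tmp/k2.py <<'E'
from h import *
V=cv2.cvtColor(cv2.imread('pics/top4.png'),cv2.COLOR_BGR2HSV)[:,:,2]
w=(V<45).astype('uint8');w[:120]=0;w[140:]=0;w[:,:239]=0;w[:,266:]=0
for x in range(239,244): w[135:,x]=0
nn,l,st,c=cv2.connectedComponentsWithStats(w);i=1+np.argmax(st[1:,4]);ys,xs=np.where(l==i)
print(rect('top',np.c_[xs,ys],108),st[i],cast('top',(251.25,131.25),108))
p=[635,-8]
for t in(1.29+np.pi/2,1.29-np.pi/2):
    print(t,[np.round(r.ik(np.array([*p,97.]),Rd(t-d)),2)[5] for d in(0,1.0,1.45) if r.ik(np.array([*p,97.]),Rd(t-d)) is not None])
E
python3 /tmp/k2.py
```

```text
(array([635.5559082 ,  -9.83412933]), (64.19194793701172, 21.67738151550293), np.float64(1.3022005518938649)) [239 125  25  14 184] [637.28921751 -11.75255194 108.        ]
2.8607963267948966 [np.float64(-1.3), np.float64(-0.3), np.float64(0.15)]
-0.2807963267948965 [np.float64(1.84), np.float64(2.84), np.float64(-2.99)]
```

```bash
cat > /tmp/k3.py <<'E'
from h import *
p=np.array([635.4,-9.5]);th=1.29+np.pi/2
r.move_pose([p[0],p[1],180],Rd(th));gripper_open()
hit=r.move_linear([*p,96],feed=100,contact_N=10);print('c',hit)
if hit: raise SystemExit
clamp(30);o=r.observe();print(o['opening'],np.round(o['contact_force'],1),np.round(o['position'],1))
clamp(100);o=r.observe();print(o['opening'],np.round(o['contact_force'],1),np.round(o['ft_torque'],2))
q=np.array(o['joint_positions'])
for a in list(np.arange(.15,1.3,.15))+[1.28,1.33,1.38,1.42]:
    qq=q.copy();qq[5]+=a;r.move_j(qq);o=r.observe()
    print(round(a,2),np.round(o['contact_force'],1),np.round(o['ft_torque'],2),round(o['opening'],1),round(o['joint_torque'][5],2))
    if a>1.1 and abs(o['joint_torque'][5])>2.5:break
    if o['opening']<10:break
q[5]+=a-.03 ; r.move_j(q)
gripper_open();r.move_linear([*p,180],feed=200)
r.move_j([-.9]+list(r.observe()['joint_positions'][1:]))
t=camera('top')[:,:,::-1];sc=camera('scene')[:,:,::-1];cv2.imwrite('pics/top5.png',t);cv2.imwrite('pics/scene5.png',sc)
o=np.zeros((600,800,3),'uint8');o[:300,:]=cv2.resize(t[105:180,150:350],(800,300),interpolation=cv2.INTER_CUBIC);o[300:,:520]=cv2.resize(sc[190:295,150:332],(520,300),interpolation=cv2.INTER_CUBIC)
cv2.imwrite('pics/c5.png',o);print(r.observe()['time'])
E
python3 /tmp/k3.py
```

```text
c False
15.320218269747178 [ 2.  -0.6  5.4] [636.5  -9.7  96.9]
14.298990808103323 [ 1.9 -1.6  6.9] [-0.17 -0.26 -0.13]
0.15 [1.7 0.1 2.6] [-0.08 -0.02 -0.11] 14.1 0.65
0.3 [-0.6  0.3  1.8] [ 0.02  0.01 -0.14] 14.3 0.61
0.45 [-0.2 -0.8  2.5] [ 0.04  0.04 -0.07] 13.9 0.59
0.6 [0.8 0.1 3.1] [ 0.06  0.11 -0.06] 13.9 0.58
0.75 [-0.3  1.   2.7] [ 0.1   0.14 -0.16] 14.0 0.57
0.9 [-0.1  0.6  3. ] [ 0.12  0.16 -0.1 ] 13.9 0.58
1.05 [-0.4  1.5  2.9] [ 0.21  0.17 -0.07] 14.3 0.58
1.2 [-0.2  0.9  4.2] [ 0.26  0.22 -0.08] 14.3 0.58
1.28 [-0.2  1.3  4. ] [ 0.33  0.24 -0.06] 13.7 0.29
1.33 [-0.6  1.6  4.5] [0.32 0.29 0.65] 14.1 0.83
1.38 [-1.   0.6  4.8] [0.11 0.32 1.98] 14.1 2.2
1.42 [-1.3 -0.8  5. ] [0.06 0.34 2.78] 13.8 2.91
76.475
```

View pics/c5.png

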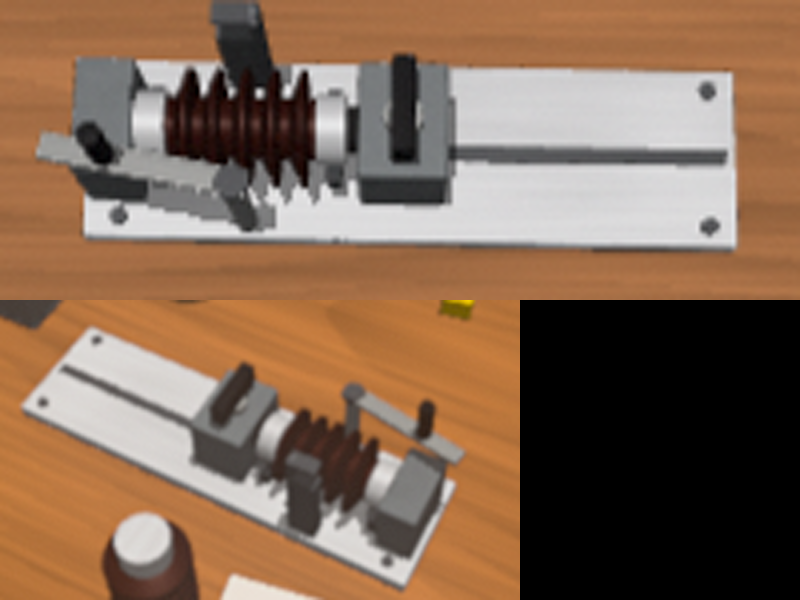

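Tight: the wing is back across at (403,105), the torque rose at the stop, and the insulator is still held. Next I triangulate the latch pin and hinge.

Run:
```python
from h import *
T=lambda u,v:(u/4+150,v/4+105); S=lambda u,v:(150+u/2.857,190+(v-300)/2.857)
def tri(a,b):
    o1,d1=ray('top',a);o2,d2=ray('scene',b);d1/=np.linalg.norm(d1);d2/=np.linalg.norm(d2)
    s=np.linalg.lstsq(np.c_[d1,-d2],o2-o1,rcond=None)[0];A=o1+s[0]*d1;B=o2+s[1]*d2
    return (A+B)/2,np.linalg.norm(A-B)
print('pin top',tri(T(88,128),S(427,404)),cast('top',T(88,128),160))
print('pin base',tri(T(103,157),S(427,436)),cast('top',T(103,157),114))
print('hinge',tri(T(230,178),S(353,391)),cast('top',T(230,178),114),cast('top',T(245,222),16))
print('catch top',tri(T(236,12),S(303,463)),cast('top',T(236,12),132))
c,s=np.cos(-.015),np.sin(-.015);F=lambda x,y:np.array([635+c*x-s*y,-19+s*x+c*y]);print(F(-53,115),F(53,115),F(0,185))
Vv=cv2.cvtColor(cv2.imread('pics/top5.png'),cv2.COLOR_BGR2HSV)[:,:,2];w=(Vv<48).astype('uint8')
nn,l,st,cc=cv2.connectedComponentsWithStats(w[130:150,165:182]);print(st,cc+[165,130])
```

```text
pin top (array([602.17060807, 179.17120235, 162.86553889]), np.float64(1.378954727846521)) [603.39229946 179.17611444 160.        ]
pin base (array([600.33825963, 181.77455955, 110.88851556]), np.float64(3.4966917924435688)) [599.96318778 179.46063114 114.        ]
hinge (array([585.8755057 ,  98.56689181, 115.9165798 ]), np.float64(0.3463524170657537)) [586.38971059  98.9602545  114.        ] [584.14481171  99.74758225  16.        ]
catch top (array([690.91299144,  95.98208672, 129.17578769]), np.float64(0.8306820293807091)) [689.85948179  95.2629278  132.        ]
[583.7308977   96.78203293] [689.71897293  95.19209255] [637.77489594 165.97918789]
[[  0   0  17  20 273]
 [  4   6  10  10  57]
 [  5  18   8   2   9]
 [ 14  19   1   1   1]] [[172.84249084 138.93040293]
 [173.56140351 140.57894737]
 [173.55555556 148.88888889]
 [179.         149.        ]]
```

```bash
cat > /tmp/l.py <<'E'
from h import *
h=np.array([585,98.0]);rad=83
P=lambda a:h+rad*np.array([np.cos(a),np.sin(a)])
a0=1.37;Z=134
o=[(t,[r.ik(np.array([*P(a),Z]),Rd(a+np.pi/2+t)) for a in(a0,.7,-.06)]) for t in(0,np.pi)]
for t,qs in o: print(t,[None if q is None else round(q[5],2) for q in qs])
t=min([(max(abs(q[5]) for q in qs),t) for t,qs in o if all(q is not None for q in qs)])[1]
r.move_pose([500,0,230],Rd(a0+np.pi/2+t)); r.move_pose([*P(a0),230],Rd(a0+np.pi/2+t))
hit=r.move_linear([*P(a0),Z],feed=80,contact_N=8);print('c',hit)
if hit: r.move_linear([*P(a0),230]);raise SystemExit
clamp(25);ob=r.observe();print(ob['opening'],np.round(ob['contact_force'],1),np.round(ob['position'],1))
for a in list(np.arange(a0-.12,0.05,-.12))+[.03,-.01,-.03,-.05]:
    hit=r.move_linear([*P(a),Z],feed=50,rotation=Rd(a+np.pi/2+t),contact_N=14);ob=r.observe()
    print(round(a,2),hit,np.round(ob['position'][:2],1),np.round(ob['contact_force'],1),round(ob['opening'],1))
    if hit or ob['opening']<10:break
gripper_open();p=r.observe()['position'];r.move_linear([p[0],p[1],230],feed=120)
r.move_pose([450,-250,250],Rd(np.pi/2+t))
tt=camera('top')[:,:,::-1];sc=camera('scene')[:,:,::-1];cv2.imwrite('pics/top6.png',tt);cv2.imwrite('pics/scene6.png',sc)
o=np.zeros((600,800,3),'uint8');o[:300,:]=cv2.resize(tt[105:180,150:350],(800,300),interpolation=cv2.INTER_CUBIC);o[300:,:520]=cv2.resize(sc[190:295,150:332],(520,300),interpolation=cv2.INTER_CUBIC)
cv2.imwrite('pics/c6.png',o);print(r.observe()['time'])
E
python3 /tmp/l.py
```

```text
0 [np.float64(-1.08), np.float64(-0.47), np.float64(0.2)]
3.141592653589793 [np.float64(2.06), np.float64(2.67), np.float64(-2.94)]
c False
14.85041447042442 [-0.2 -0.6  0.6] [601.6 179.3 134.1]
1.25 False [611.3 176.7] [ 0.4 -0.3  1.5] 14.9
1.13 False [620.4 173.1] [-0.2 -0.5  2.5] 14.7
1.01 False [629.  168.4] [-0.6  0.2  3.7] 15.0
0.89 False [637.  162.6] [-0.9 -0.9  3.3] 14.7
0.77 False [644.3 155.9] [-1.9 -0.5  3.9] 15.3
0.65 False [650.8 148.3] [-2.2 -0.7  4. ] 15.2
0.53 False [656.2 139.9] [-2.8 -0.4  4.7] 15.0
0.41 False [660.7 131.1] [-2.5 -0.9  6. ] 15.0
0.29 False [663.9 121.9] [-3.2 -0.   5.4] 15.0
0.17 False [666.1 112.2] [-4.2  0.7  5.1] 14.5
0.03 False [667.1 100.8] [-4.6  1.7  6.2] 14.8
-0.01 False [667.1  97.9] [-4.8  1.7  5.8] 14.6
-0.03 False [667.1  97.8] [-4.1  8.4  5.7] 15.1
-0.05 False [667.1  97.7] [-4.3 15.2  3.7] 15.1
89.0167
```

View pics/c6.png

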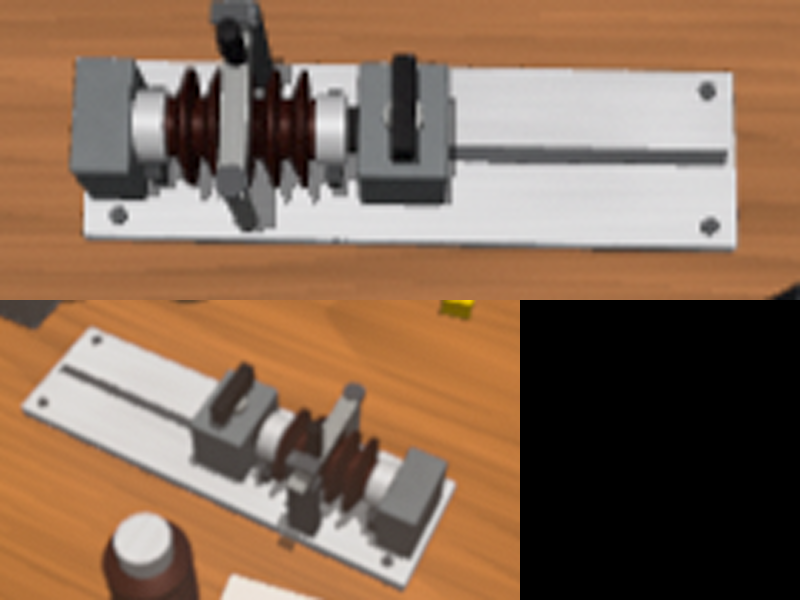

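The bar lies across the insulator with its end in the catch (230,40), and the force rose at the stop. One last overall check.

```bash
cd pics; python3 -c "
import cv2,numpy as np
cv2.imwrite('f.png',cv2.resize(cv2.imread('scene6.png'),(800,600),interpolation=cv2.INTER_CUBIC))"
```

```text
(no output)
```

View pics/f.png

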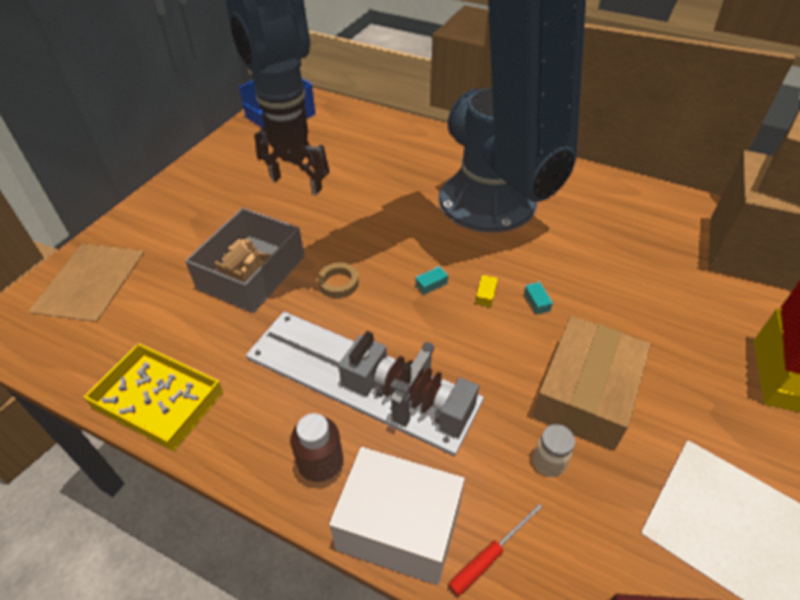

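The offcuts are in the bin (240,255), the latch is closed, the tape (338,280) and jar (553,450) are in place, and the arm is clear.

```bash
python3 -c "
from bench import *
print(job_done())"
```

```text
the job is handed in; nothing more can be done
None
```

The job is done and handed in at about 89 s on the robot's clock: all five offcuts are in the grey bin, the carriage is snug and clamped at the knob's hard stop, and the bar's end is in the catch. The last pictures show nothing else on the bench moved.

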